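# Stack the ceramic shrimp house on its slate tile

## Task

Build the ceramic shrimp house on the square slate tile, one part after another from the bottom up: first the square chamber, set in the middle of the tile with its sides parallel to the tile's, on it the cross-shaped tunnel, then the round drum, and last the pointed roof. Centre each part over the one below, let the finished tower stand upright by itself, and leave the feeding dish, scraper, tweezers, dosing dispenser and jar where they are.

Things in the scene. Friction and masses are not known exactly. Their poses are not given: they have to be found in the camera images.
- tile: Dark grey square slate tile, 100 x 100 mm, 10 mm thick, fixed to the table: the footing of the shrimp house. Origin at the centre of its underside (top face 10 mm above it); x and y run parallel to its sides, z up.
- chamber: Red ceramic square chamber, 60 x 60 mm, 38 mm high, loose, 180 g more or less, flat closed top, hollow below. Door openings 24 mm wide and 22 mm high in the middle of its two x faces (the x faces are whole from 22 mm up); its two y faces are plain walls. Origin at the centre of its underside, x and y square to its faces, z up.
- cross: Red ceramic cross-shaped tunnel (plus-shaped seen from above), 60 mm from arm end to arm end both ways, arms 26 mm wide, 26 mm high, flat above and below, loose, about 140 g. Flat arm ends with dark round marks. Origin at the centre of its underside, x and y along the arms, z up.
- drum: Red ceramic round drum, an upright tube 56 mm across outside, bore 34 mm, 34 mm high, open above and below, loose, about 120 g. Origin at the centre of its underside, z up along its axis.
- roof: Red ceramic pointed roof: a cone 64 mm across at its flat underside, with a 6 mm upright rim, narrowing to 18 mm at 30 mm height, and on top an upright round knob 18 mm across that reaches to 56 mm above the underside; loose, about 120 g. Origin at the centre of its underside, z up along its axis.
- dish: Bystander: shallow white ceramic feeding dish, 68 mm across, 14 mm high, loose. Origin at the centre of its underside.
- scraper: Bystander: scraper lying flat, loose: wooden handle (22 mm wide, 16 mm high, from 92 mm behind to 22 mm ahead of the origin along its x) and steel blade 40 mm wide, 12 mm high, ending 85 mm ahead of the origin. Origin at table height.
- tweezers: Bystander: curved stainless steel tweezers lying flat, loose, about 155 mm long along their x, 22 mm wide, 6 mm high. Origin in the middle of the length at table height.
- dispenser: Bystander: white plastic dosing dispenser with a press button on top, upright, loose, 54 mm across, 115 mm high, with a short spout to its -x. Origin at the centre of its underside.
- jar: Bystander: amber glass food jar with black cap, upright, loose, 52 mm across, 70 mm high. Origin at the centre of its underside.
Things that resemble listed ones, but are neither listed nor needed, are in the scene too. Leave any turquoise look-alike of the roof alone.

How it is judged:
By the outcome, as a careful person would: the job done as asked, in the order asked, and still so for the second after the job is handed in, with the robot touching nothing.
It also fails if it takes over 106 s, if anything falls off the work surface, if the arm or the gripper's body presses on something with over 40 N, if the wrist force passes 120 N, or if a joint passes its speed limit or range.

## Robot

A 6-joint arm with a two-finger parallel gripper is mounted at the origin on the work surface. World frame = base frame: x ahead of the robot, y to its left, z up, the work surface at z = 0. Lengths are in m, angles in rad, forces in N, time in s.
With the tool pointing down it reaches from about 0.325 to 0.9 m from the base axis. Payload 6.1 kg.
Tool frame: the origin (TCP) lies at the very end of the fingers, on their centre line; the grasp point (between the pads) lies 19 mm behind it; z points along the fingers, y is the line along which they close (so a half turn about z gives the same grasp; the last joint's range is limited). The gripper opens to 85 mm and grips with 20 to 120 N. Pads are 22 mm wide; open, the fingers measure 114 mm over their backs; the gripper's body (76 mm by 85 mm) begins 54 mm behind the grasp point. The pads swing forward as they close: fully open they stand 13 mm farther back than shut.
Start: joints at [1.186, 0.22, 1.526, -0, 1.395, -0.126], TCP at [0.16, 0.604, 0.231] pointing down, gripper open.
Joint ranges: [-2.98, 2.98], [-0.91, 2.08], [0.09, 2.57], [-1.24, 4.39], [0.2, 2.65], [-2.68, 2.68]. Speed limits (rad/s): [2.57, 2.57, 3.01, 3.14, 3.14, 3.14].

## Interface

Orientations are given as a unit quaternion [x, y, z, w].
In Python, from rig import readout, imaging, ticket gives the robot as it stands.
- The arm moves only by the tool arm_command, never from a script. Its arguments are lists of equal length, an entry for each row: "travel": the shift along the world's x, y, z each as a share of 2.5 cm, from -1 to 1, a list of three; "dr": the turn, a rotation vector about the world's x, y, z each as a share of 0.1 rad, from -1 to 1, a list of three; "claw": the opening in per cent of the stroke, from 0 (shut) to 100 (fully open). A call has 1 to 8 rows; each row shifts and turns the commanded pose from where the row before left it; what a row does not reach is not made up. A row lasts 1/12 s, in which the tool goes at most 41.7 mm and 7.16 degrees, less where a joint would pass 70% of its speed; a pose out of reach is approached as far as the arm can. A call with a number of a shift or a turn outside -1 to 1 is refused whole. A call with a gripper value outside its range is refused whole. The fingers move at their own pace and stop on an object; "newtons" is the grip in N (left out, the last holds). Time passes only in rows, so rows that do not move let the fingers close. It gives the time, the measured TCP pose, the force, the opening and the grip force at its end, in the units of the state.
- readout.read_state(): the state, without advancing time (a new reading comes with each control period).
- imaging.capture(name): name is "scene" or "top"; returns the picture (384x512x3 uint8, red, green, blue); there is no depth.
- imaging.camera_params(name): a dict with "intrinsics" (3x3 intrinsics, pixels), "extrinsics" (4x4, takes a point from world to camera coordinates). Camera axes: x right, y up, looking along -z (the intrinsics and any distortion apply to the point x, -y, -z); pixel columns grow to the right and rows downward; lengths in m; the calibration is good to about 2 mm. A picture is of the moment at which its call begins. camera_params takes no time and is no camera call.
- ticket.finish_job(): hands the job in; it is judged then, once.
The state is a dict: "clock": time; "joint_positions": joint angles; "qd": joint speeds; "joint_efforts": joint torques, N m; "ee_pos": TCP position; "eef_rot": TCP orientation; "force": force on the tool from outside, world axes, zero at the start; "ft_torque": the same for the moment, N m; "opening": finger opening in m; "finger_force": force on a finger pad.
Only numpy, scipy, OpenCV 4.12 (cv2) and the standard library are available. Lean on these libraries where they do the work, as an engineer would, in place of code of your own. Each camera call takes 0.05 s, during which the arm holds its last target. There are 200 camera calls.

## Working session

There is one attempt and no reset: what is moved stays moved. The work goes in short steps, Python scripts to look and compute and a tool call to move; the robot and the scene stay as the last step left them, time stands still between calls to the robot, and variables do not carry over. Pictures are saved under pics/ and viewed, at most 14 in all, crops included, and the job is handed in when it is done.

Besides the shell and the picture viewer there is one more tool, called after "Emit:" as name(argument=value, ...) on one line, values as JSON. arm_command: Moves the arm, as the interface text tells. Shift numbers are shares of 2.5 cm and turn numbers shares of 0.1 rad, none past 1 either way. Its arguments: {"type":"object","properties":{"travel":{"type":"array"},"dr":{"type":"array"},"claw":{"type":"array"},"newtons":{"type":"number"}},"required":["travel","dr","claw"]}

```bash
ls; mkdir -p pics
python3 - <<'E'
from rig import readout, imaging
import cv2, numpy as np
for n in("scene","top"):
    im=imaging.capture(n); cv2.imwrite(f"pics/{n}0.png",cv2.resize(im[:,:,::-1],(800,600),interpolation=cv2.INTER_CUBIC)); np.save(f"pics/{n}0.npy",im)
    p=imaging.camera_params(n); print({k:np.round(np.array(v),4).tolist() for k,v in p.items()})
print(readout.read_state())
E
```

```text
pics
{'intrinsics': [[457.1594, 0.0, 254.9932], [0.0, 457.1594, 186.0701], [0.0, 0.0, 1.0]], 'extrinsics': [[0.6893, 0.7244, 0.0119, -0.3629], [-0.6078, 0.5693, 0.5535, 0.2605], [0.3942, -0.3888, 0.8327, -1.3819], [0.0, 0.0, 0.0, 1.0]]}
{'intrinsics': [[437.2103, 0.0, 263.7058], [0.0, 437.2103, 188.7366], [0.0, 0.0, 1.0]], 'extrinsics': [[-0.0018, -0.9999, -0.0155, 0.0166], [0.9835, -0.0046, 0.1809, -0.5138], [-0.1809, -0.0149, 0.9834, -1.1285], [0.0, 0.0, 0.0, 1.0]]}
{'clock': 0.1, 'joint_positions': array([ 1.18589872e+00,  2.21166304e-01,  1.52747003e+00, -3.18047270e-05,
        1.39471845e+00, -1.26121222e-01]), 'qd': array([-0.00036765, -0.00234994, -0.00350186,  0.00108966, -0.00021542,
        0.00075255]), 'joint_efforts': array([ 8.08782934e-04, -4.98237062e+01, -3.90547872e+01, -1.09617067e-04,
        5.60668559e-03,  1.38941198e-05]), 'ee_pos': array([0.15975864, 0.60367867, 0.23031097]), 'eef_rot': array([ 1.29024644e-01,  9.91640996e-01, -8.56416584e-04, -2.07532882e-04]), 'force': array([0.78774062, 1.24622432, 0.43241035]), 'ft_torque': array([-0.02566136,  0.01694881, -0.00097461]), 'finger_force': 0.0, 'opening': 0.08565706300943325}
```

View pics/scene0.png

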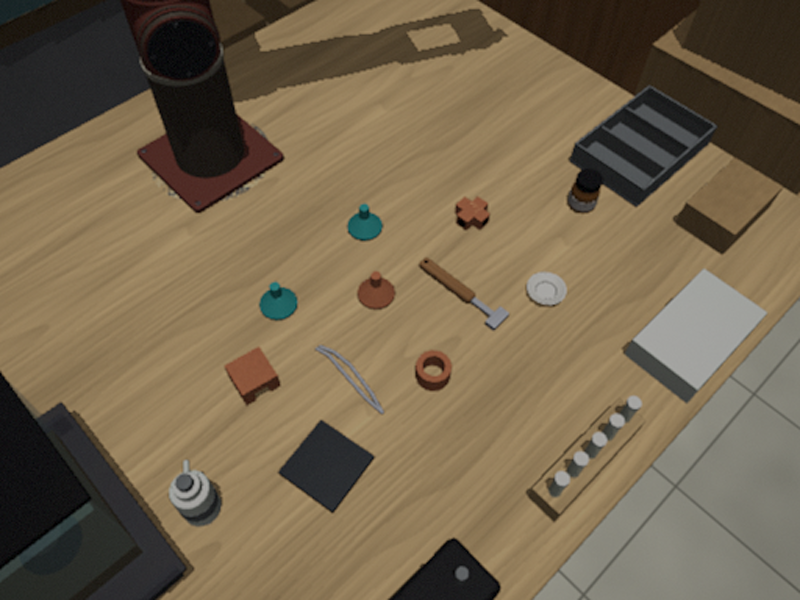

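View pics/top0.png

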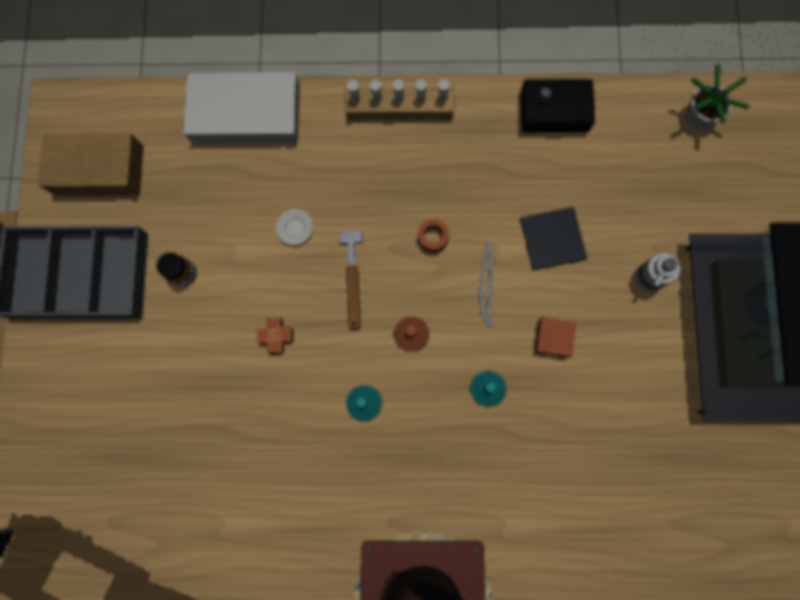

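```bash
cat > h.py <<'E'
import numpy as np, cv2
from rig import readout, imaging
def ray(n,uv):
    p=imaging.camera_params(n);K=np.array(p["intrinsics"]);T=np.array(p["extrinsics"]);R,t=T[:3,:3],T[:3,3]
    d=np.linalg.inv(K)@[uv[0],uv[1],1.]; return -R.T@t, R.T@(d*[1,-1,-1])
def pt(n,uv,z):
    o,d=ray(n,uv); return o+d*(z-o[2])/d[2]
def proj(n,X):
    p=imaging.camera_params(n);K=np.array(p["intrinsics"]);T=np.array(p["extrinsics"])
    c=(T[:3,:3]@np.asarray(X,float)+T[:3,3])*[1,-1,-1]; u=K@c; return u[:2]/u[2]
def blobs(mask,amin=60):
    n,l,s,c=cv2.connectedComponentsWithStats(mask.astype(np.uint8))
    return [(l==i,s[i],c[i]) for i in range(1,n) if s[i,4]>=amin]
def red(im):
    h=cv2.cvtColor(im,cv2.COLOR_RGB2HSV); return ((h[...,0]<9)|(h[...,0]>175))&(h[...,1]>120)&(h[...,2]>60)
E
python3 - <<'E'
from h import *
for n in("top","scene"):
    im=np.load(f"pics/{n}0.npy"); hsv=cv2.cvtColor(im,cv2.COLOR_RGB2HSV)
    for name,m in(("red",red(im)),("dark",(hsv[...,2]<75)&(hsv[...,1]<110))):
        for b,s,c in blobs(m,150):
            if s[4]>4000: continue
            r=cv2.minAreaRect(np.argwhere(b)[:,::-1].astype(np.float32))
            print(n,name,s.tolist(),c.round(1),pt(n,c,.0).round(3)[:2],np.round(r[1],1),round(r[2],1), np.median(im[b],0))
def grid(n,boxes,f):
    im=np.load(f"pics/{n}0.npy"); t=[cv2.resize(im[y:y+44,x:x+50,::-1],None,fx=8,fy=8,interpolation=cv2.INTER_CUBIC)[:300,:400] for x,y in boxes]
    cv2.imwrite(f,np.vstack([np.hstack(t[:2]),np.hstack(t[2:])]))
grid("top",[(158,195),(335,197),(240,195),(252,133)],"pics/crop.png")
E
```

```text
top red [232, 347, 77, 37, 1776] [270.6 361.2] [ 0.065 -0.002] [36. 76.] 90.0 [69. 39. 34.]
top dark [334, 51, 46, 33, 1399] [356.6  66.5] [ 0.886 -0.258] [32. 45.] 90.0 [15. 15. 16.]
top dark [120, 52, 71, 42, 557] [158.5  87.1] [0.827 0.324] [34.9 78.7] 63.4 [48. 48. 42.]
top dark [437, 55, 26, 29, 259] [446.7  74.3] [ 0.86  -0.519] [27.5 20.2] 57.7 [45. 42. 38.]
top dark [333, 133, 42, 40, 1221] [353.7 152.5] [ 0.626 -0.239] [35.4 35.6] 76.8 [38. 41. 43.]
top dark [101, 162, 16, 16, 206] [108.5 169.5] [0.58  0.456] [15. 15.] 90.0 [15. 15. 17.]
top dark [405, 168, 21, 20, 209] [412.6 179.3] [ 0.547 -0.4  ] [19.  15.1] 51.8 [44. 44. 38.]
top dark [246, 363, 49, 21, 561] [271.5 374.8] [ 0.032 -0.004] [48. 20.] 0.0 [11.  9.  8.]
scene red [88, 76, 93, 58, 1569] [133.8 107.3] [ 0.023 -0.02 ] [52.8 78. ] 58.0 [79. 43. 37.]
scene dark [0, 0, 39, 18, 329] [13.1  5.1] [-0.677 -0.046] [17. 38.] 90.0 [25. 37. 38.]
scene dark [364, 54, 96, 78, 2933] [409.7  92.7] [0.551 0.637] [55.6 92.6] 48.7 [30. 31. 32.]
scene dark [399, 218, 47, 39, 491] [422.  237.5] [0.869 0.246] [52.2  9.8] 37.7 [67. 68. 65.]
scene dark [178, 269, 61, 59, 1882] [208.5 297.8] [ 0.624 -0.239] [43.4 45. ] 36.9 [41. 43. 46.]
scene dark [114, 308, 28, 28, 275] [131.8 324.9] [ 0.555 -0.402] [19.1 27.6] 48.0 [56. 57. 55.]
scene dark [250, 345, 70, 39, 1509] [287.6 369.6] [ 0.856 -0.22 ] [38. 69.] 90.0 [26. 26. 27.]
```

View pics/crop.png

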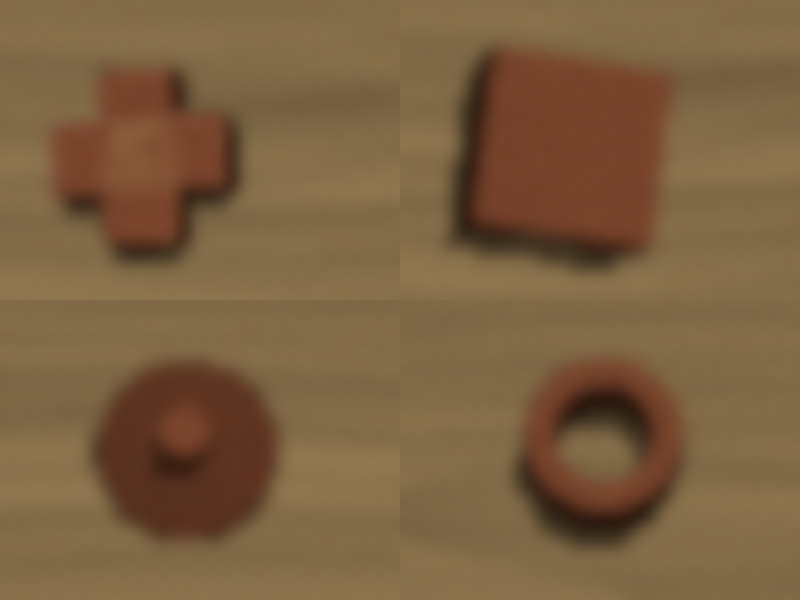

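The 8x crop of the top view shows (crop px) the cross at (143,158), the chamber at (570,150), the red roof at (187,448) and the drum at (603,437). There are three roof-shaped things in the top view: red at (263,213), and turquoise at (233,258) and (313,249). The red one fits the description and the crop confirms its colour. Next I'll measure accurately and look at the chamber door.

```bash
cat >> h.py <<'E'
def red(im):
    f=cv2.resize(im,None,fx=4,fy=4,interpolation=cv2.INTER_CUBIC).astype(float)  # 4x image; px = (u+.5)/4-.5
    return (f[...,0]>1.62*f[...,1])&(f[...,0]>60)
def up(a): return (np.asarray(a,float)+.5)/4-.5
E
python3 - <<'E'
from h import *
for n in("top","scene"):
    im=np.load(f"pics/{n}0.npy"); m=red(im)
    for b,s,c in blobs(m,1500):
        if s[4]>18000: continue
        cs,_=cv2.findContours(b.astype(np.uint8),cv2.RETR_EXTERNAL,cv2.CHAIN_APPROX_NONE); k=max(cs,key=cv2.contourArea)
        r=cv2.minAreaRect(k); (ex,ey),ax,_=cv2.fitEllipse(k)
        print(n,s[4],"cen",up(c).round(1),"rect",up(r[0]).round(1),np.round(np.array(r[1])/4,1),round(r[2],1),"ell",up((ex,ey)).round(1),np.round(np.array(ax)/4,1))
        q=cv2.approxPolyDP(k,10,True)[:,0]; 
        if n=="top": print("   corners z38",[pt(n,up(x),.038).round(4)[:2].tolist() for x in q])
    hsv=cv2.cvtColor(cv2.resize(im,None,fx=4,fy=4,interpolation=cv2.INTER_CUBIC),cv2.COLOR_RGB2HSV)
    m=(hsv[...,2]<75)&(hsv[...,1]<90)
    u0=proj(n,(.625,-.239,.01)); 
    for b,s,c in blobs(m,10000):
        if np.linalg.norm(up(c)-u0)<6:
            cs,_=cv2.findContours(b.astype(np.uint8),cv2.RETR_EXTERNAL,cv2.CHAIN_APPROX_NONE); k=cv2.convexHull(max(cs,key=cv2.contourArea))
            q=cv2.approxPolyDP(k,.04*cv2.arcLength(k,True),True)[:,0]; P=np.array([pt(n,up(x),.01)[:2] for x in q]); print(n,"tile",P.round(4).tolist(),P.mean(0).round(4), np.linalg.norm(P-np.roll(P,1,0),axis=1).round(3))
im=np.load("pics/scene0.npy"); a=cv2.resize(im[215:265,135:190,::-1],None,fx=8,fy=8,interpolation=cv2.INTER_CUBIC); b=cv2.resize(im[120:170,275:320,::-1],None,fx=8,fy=8,interpolation=cv2.INTER_CUBIC)
cv2.imwrite("pics/crop2.png",np.hstack([a,b]))
E
```

```text
top 2668 cen [276.9 150.3] rect [276.9 150.2] [18.8 18. ] 90.0 ell [276.9 150.3] [18.3 19. ]
   corners z38 [[0.6492, -0.0139], [0.6378, -0.0001], [0.6122, 0.0035], [0.598, -0.0122], [0.6, -0.0362], [0.6326, -0.0455], [0.6476, -0.0326]]
top 5322 cen [263.  213.4] rect [262.9 213.5] [20.4 20.6] 18.4 ell [262.9 213.4] [20.3 20.5]
   corners z38 [[0.4761, 0.0167], [0.4681, 0.0369], [0.4505, 0.0456], [0.4282, 0.0376], [0.4208, 0.0222], [0.4261, 0.0001], [0.4456, -0.01], [0.4672, -0.0041]]
top 7872 cen [355.1 215.6] rect [355.1 215.7] [23.2 22.4] 8.8 ell [355.2 215.6] [25.1 26. ]
   corners z38 [[0.4739, -0.2075], [0.4167, -0.1981], [0.4112, -0.2529], [0.4642, -0.2625]]
top 3845 cen [175.8 214.9] rect [175.4 214.4] [19.7 19.5] 42.6 ell [175.6 214.7] [19.6 20.3]
   corners z38 [[0.4737, 0.2646], [0.4594, 0.2641], [0.4527, 0.2814], [0.4372, 0.2801], [0.4169, 0.2477], [0.4376, 0.2242], [0.4552, 0.2248], [0.4743, 0.245]]
top tile [[0.6809, -0.2747], [0.5877, -0.295], [0.5675, -0.201], [0.6624, -0.1817]] [ 0.6246 -0.2381] [0.095 0.095 0.096 0.097]
scene 2470 cen [301.8 134.6] rect [302.  134.2] [15.2 20.2] 90.0 ell [301.6 134.5] [14.5 19.3]
scene 5538 cen [240.3 186.8] rect [240.3 187.2] [20.9 21. ] 45.0 ell [240.3 186.5] [21.2 21.8]
scene 7223 cen [160.1 237.5] rect [160.1 237.7] [23. 26.] 59.2 ell [160.1 237.9] [25.6 29.7]
scene 3210 cen [277.  234.8] rect [277.4 234.9] [21.9 20.6] 22.6 ell [277.1 235.1] [20.5 21.8]
scene tile [[0.5679, -0.2018], [0.6631, -0.1817], [0.6837, -0.2773], [0.5881, -0.2971]] [ 0.6257 -0.2395] [0.097 0.097 0.098 0.098]
```

View pics/crop2.png

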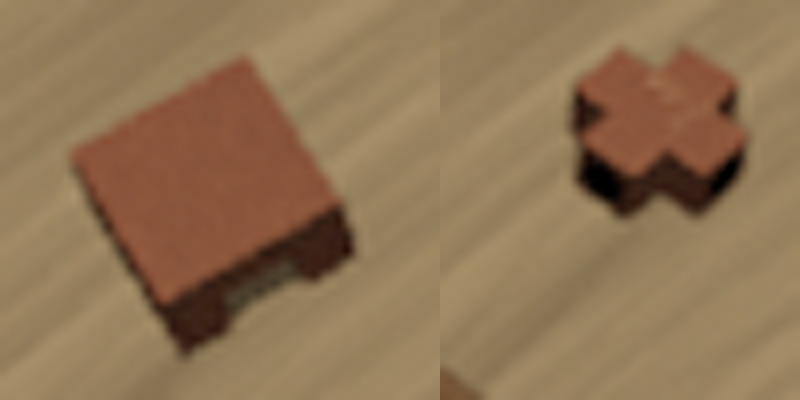

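Run:
```python
from h import *
G={"chamber":((.4415,-.2303),.038),"cross":((.445,.252),.026),"drum":((.624,-.021),.034),"roof":((.447,.018),.056)}
for n in("top","scene"):
    im=np.load(f"pics/{n}0.npy"); f=cv2.resize(im,None,fx=4,fy=4,interpolation=cv2.INTER_CUBIC).astype(float); m=red(im)
    for g,(p,z) in G.items():
        u=(proj(n,(*p,z))+.5)*4-.5; w=np.zeros(m.shape,bool); y,x=int(u[1]),int(u[0]); w[y-65:y+65,x-65:x+65]=1
        hi=np.percentile(f[...,0][m&w],85); mm=m&w&(f[...,0]>.78*hi) if g!="roof" else m&w&(f[...,0]>.85*np.percentile(f[...,0][m&w],98))
        b,s,c=max(blobs(mm,50),key=lambda t:t[1][4])
        cs,_=cv2.findContours(b.astype(np.uint8),cv2.RETR_EXTERNAL,cv2.CHAIN_APPROX_NONE); k=max(cs,key=cv2.contourArea)[:,0]
        W=np.array([pt(n,up(a),z)[:2] for a in k]).astype(np.float32)*1000
        r=cv2.minAreaRect(W); (e,_)=cv2.minEnclosingCircle(W); M=cv2.moments(W.reshape(-1,1,2)); cen=(M["m10"]/M["m00"],M["m01"]/M["m00"])
        print(n,g,"rect",np.round(r[0],1),np.round(r[1],1),round(r[2],1),"moment",np.round(cen,1),"circ",np.round(e,1),round(_,1))
```

```text
top chamber rect [ 442.3 -230.8] [57.3 57.8] 80.8 moment [ 442.7 -230.8] circ [ 442.7 -230.4] 38.7
top cross rect [448.5 255.9] [52.1 53.3] 50.7 moment [448.2 255.9] circ [448.2 256.1] 29.6
top drum rect [625.7 -21.4] [49.7 50.7] 89.4 moment [625.9 -21.7] circ [625.4 -21.7] 26.4
top roof rect [453.9  17.6] [15.5 15. ] 44.7 moment [454.2  17.8] circ [454.1  17.8] 8.7
scene chamber rect [ 443.7 -233.4] [58.5 58.8] 80.9 moment [ 443.8 -233.3] circ [ 443.9 -232.9] 39.5
scene cross rect [451.2 247. ] [58.9 41.6] 8.0 moment [449.8 247.8] circ [450.2 254.3] 30.2
scene drum rect [627.5 -23.8] [52.3 51.2] 46.8 moment [627.5 -23.6] circ [627.5 -23.5] 26.5
scene roof rect [453.6  16.3] [12.4 13.6] 8.0 moment [453.4  16.3] circ [453.1  16.2] 7.1
```

The chamber's door is in its +x face (crop px 262,280), so I'll grip across its plain y faces, with the closing axis at about 81°. I'm moving now to above the chamber.

Emit:
arm_command(travel=[[0.35,-1,0],[0.35,-1,0],[0.35,-1,0],[0.35,-1,0],[0.35,-1,0],[0.35,-1,0],[0.35,-1,0],[0.35,-1,0]], dr=[[0,0,0.25],[0,0,0.25],[0,0,0.25],[0,0,0.25],[0,0,0],[0,0,0],[0,0,0],[0,0,0]], claw=[100,100,100,100,100,100,100,100], newtons=40)

```text
clock: 0.77
ee_pos: [0.2299, 0.4028, 0.2308]
eef_rot: [0.079, 0.997, -0.0, -0.0]
force: [-0.7, 0.1, -0.2]
opening: 0.0853
finger_force: 0.0
```

Emit:
arm_command(travel=[[0.35,-1,0],[0.35,-1,0],[0.35,-1,0],[0.35,-1,0],[0.35,-1,0],[0.35,-1,0],[0.35,-1,0],[0.35,-1,0]], dr=[[0,0,0],[0,0,0],[0,0,0],[0,0,0],[0,0,0],[0,0,0],[0,0,0],[0,0,0]], claw=[100,100,100,100,100,100,100,100])

```text
clock: 1.43
ee_pos: [0.2998, 0.2029, 0.231]
eef_rot: [0.079, 0.997, -0.0, -0.0]
force: [1.4, 0.6, 0.4]
opening: 0.0854
finger_force: 0.0
```

Emit:
arm_command(travel=[[0.35,-1,0],[0.35,-1,0],[0.35,-1,0],[0.35,-1,0],[0.35,-1,0],[0.35,-1,0],[0.35,-1,0],[0.35,-1,0]], dr=[[0,0,0],[0,0,0],[0,0,0],[0,0,0],[0,0,0],[0,0,0],[0,0,0],[0,0,0]], claw=[100,100,100,100,100,100,100,100])

```text
clock: 2.1
ee_pos: [0.3699, 0.0029, 0.2311]
eef_rot: [0.079, 0.997, 0.0, -0.0]
force: [0.3, -0.1, 0.1]
opening: 0.0853
finger_force: 0.0
```

Emit:
arm_command(travel=[[0.35,-1,0],[0.35,-1,0],[0.35,-1,0],[0.35,-1,0],[0.35,-1,-0.6],[0.35,-1,-0.8],[0.35,-1,-0.8],[0.35,-1,-0.8]], dr=[[0,0,0],[0,0,0],[0,0,0],[0,0,0],[0,0,0],[0,0,0],[0,0,0],[0,0,0]], claw=[100,100,100,100,100,100,100,100])

```text
clock: 2.77
ee_pos: [0.44, -0.1971, 0.1552]
eef_rot: [0.079, 0.997, 0.0, 0.0]
force: [0.2, 0.0, -0.2]
opening: 0.0857
finger_force: 0.0
```

Emit:
arm_command(travel=[[0,-0.7,0],[0,-0.7,0],[0,0,0],[0,0,0]], dr=[[0,0,0],[0,0,0],[0,0,0],[0,0,0]], claw=[100,100,100,100])

```text
clock: 3.1
ee_pos: [0.4396, -0.2311, 0.1558]
eef_rot: [0.08, 0.997, 0.0, -0.0]
force: [-0.3, -0.6, -0.2]
opening: 0.0855
finger_force: 0.0
```

Emit:
arm_command(travel=[[0.14,-0.04,-0.8],[0,0,-0.8],[0,0,-0.8],[0,0,-0.8],[0,0,-0.4],[0,0,0]], dr=[[0,0,0],[0,0,0],[0,0,0],[0,0,0],[0,0,0],[0,0,0]], claw=[100,100,100,100,100,100])

```text
clock: 3.6
ee_pos: [0.4418, -0.2296, 0.064]
eef_rot: [0.079, 0.997, 0.001, -0.002]
force: [-0.5, 0.4, -0.1]
opening: 0.0855
finger_force: 0.0
```

Run:
```python
from h import *
s=imaging.capture("scene"); t=imaging.capture("top")
a=cv2.resize(s[180:280,100:220,::-1],(480,400),interpolation=cv2.INTER_CUBIC); b=cv2.resize(t[165:265,310:390,::-1],(320,400),interpolation=cv2.INTER_CUBIC)
cv2.imwrite("pics/g1.png",np.hstack([a,b])); x=readout.read_state()["ee_pos"]; print(x,proj("scene",x),proj("top",x))
```

```text
[ 0.44365873 -0.23131595  0.0667629 ] [158.59717837 230.80923796] [358.10662596 213.42679078]
```

View pics/g1.png

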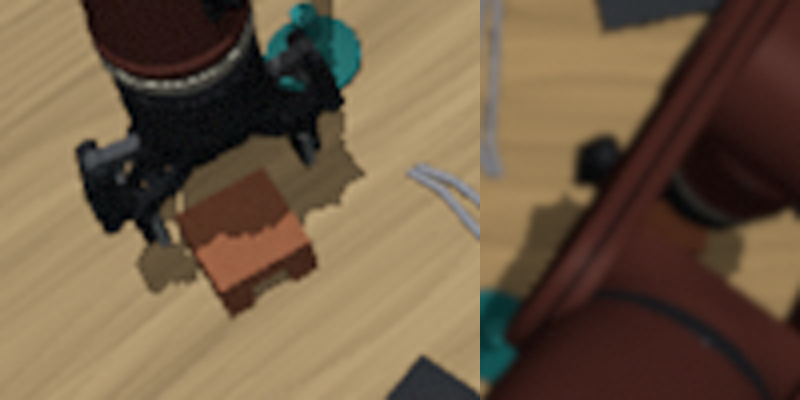

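Fingertips show at crop (162,243) and (310,163), straddling the chamber evenly. Descending and gripping.

Emit:
arm_command(travel=[[0,0,-0.8],[0,0,-0.8],[0,0,-0.5],[0,0,-0.24],[0,0,0]], dr=[[0,0,0],[0,0,0],[0,0,0],[0,0,0],[0,0,0]], claw=[100,100,100,100,100])

```text
clock: 4.12
ee_pos: [0.4434, -0.2316, 0.0078]
eef_rot: [0.079, 0.997, 0.0, -0.0]
force: [0.3, -0.2, 0.1]
opening: 0.0852
finger_force: 0.0
```

Emit:
arm_command(travel=[[0,0,0],[0,0,0],[0,0,0],[0,0,0],[0,0,0],[0,0,0]], dr=[[0,0,0],[0,0,0],[0,0,0],[0,0,0],[0,0,0],[0,0,0]], claw=[80,74,68,64,60,60], newtons=30)

```text
clock: 4.62
ee_pos: [0.4447, -0.2327, 0.0095]
eef_rot: [0.079, 0.997, -0.001, 0.001]
force: [-0.1, 0.8, 7.3]
opening: 0.0598
finger_force: 33.7
```

Run:
```python
from h import *
s=imaging.capture("scene")
cv2.imwrite("pics/g2.png",cv2.resize(s[180:280,100:220,::-1],(720,600),interpolation=cv2.INTER_CUBIC)); S=readout.read_state();x=S["ee_pos"]; print(x,proj("scene",x),S["opening"],S["force"],S["finger_force"])
```

```text
[ 0.44470266 -0.23263458  0.00947741] [162.28835911 242.57241466] 0.05970323767746469 [-0.92936716  1.35184654  8.01668546] 33.696257919073105
```

View pics/g2.png

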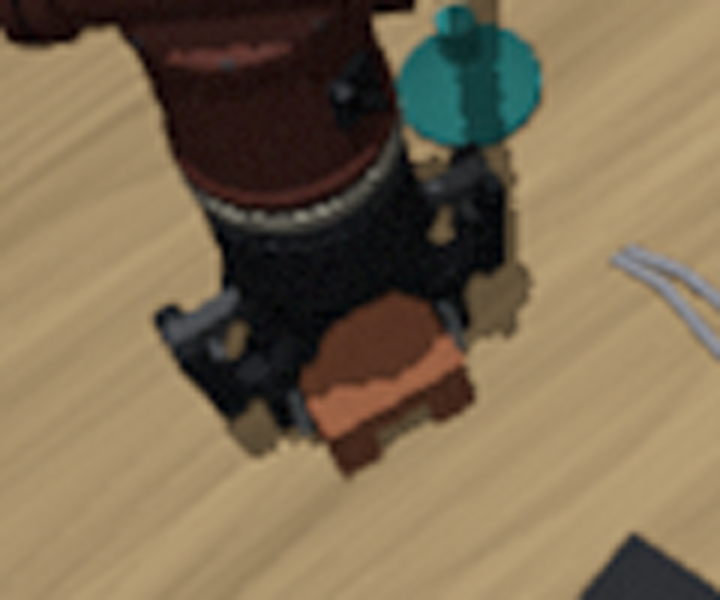

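The chamber is held (opening 59.7 mm, pads on its y walls). Lifting and carrying it to the tile with a +0.37 rad turn.

Emit:
arm_command(travel=[[0,0,0.4],[0,0,1],[0,0,1],[1,0,0],[1,0,0],[1,0,0],[1,-0.1,0],[1,-0.1,0]], dr=[[0,0,0],[0,0,0],[0,0,0],[0,0,0],[0,0,0.9],[0,0,0.9],[0,0,0.9],[0,0,1]], claw=[60,60,60,60,60,60,60,60], newtons=40)

```text
clock: 5.33
ee_pos: [0.5694, -0.2366, 0.0685]
eef_rot: [-0.108, 0.994, -0.0, -0.0]
force: [-0.3, 0.4, -0.5]
opening: 0.0596
finger_force: 45.2
```

Emit:
arm_command(travel=[[1,-0.1,0],[0.8,0,0],[0.46,0,0],[0,0,0],[0,0,0]], dr=[[0,0,0],[0,0,0],[0,0,0],[0,0,0],[0,0,0]], claw=[60,60,60,60,60])

```text
clock: 5.75
ee_pos: [0.6248, -0.2391, 0.0678]
eef_rot: [-0.106, 0.994, 0.0, -0.0]
force: [0.2, -0.4, -1.2]
opening: 0.0594
finger_force: 45.2
```

Run:
```python
from h import *
S=readout.read_state();q=S["eef_rot"]; print(S["ee_pos"],2*np.degrees(np.arctan2(q[1],q[0]))-90,S["opening"],S["force"],S["finger_force"])
```

```text
[ 0.62477494 -0.23909023  0.06782029] 102.13628495417876 0.05937892796039949 [ 0.24769036 -0.36411006 -1.23168633] 45.15233784914017
```

Emit:
arm_command(travel=[[0,0,-0.8],[0,0,-0.7],[0,0,-0.3],[0,0,-0.1],[0,0,-0.06],[0,0,0]], dr=[[0,0,0],[0,0,0],[0,0,0],[0,0,0],[0,0,0],[0,0,0]], claw=[60,60,60,60,60,60])

```text
clock: 6.25
ee_pos: [0.6241, -0.2393, 0.0196]
eef_rot: [-0.105, 0.994, 0.0, -0.0]
force: [-0.1, 0.3, -1.9]
opening: 0.0595
finger_force: 45.3
```

Emit:
arm_command(travel=[[0,0,-0.04],[0,0,-0.04],[0,0,0]], dr=[[0,0,0],[0,0,0],[0,0,0]], claw=[60,60,60])

```text
clock: 6.5
ee_pos: [0.6245, -0.2395, 0.0195]
eef_rot: [-0.105, 0.994, 0.0, -0.0]
force: [-6.3, 2.8, 13.8]
opening: 0.0594
finger_force: 47.0
```

Emit:
arm_command(travel=[[0,0,0],[0,0,0],[0,0,0],[0,0,0.6],[0,0,1],[0,0,1],[0,0,1],[-0.5,1,0.4]], dr=[[0,0,0],[0,0,0],[0,0,0],[0,0,0],[0,0,0],[0,0,0],[0,0,0],[0,0,-0.8]], claw=[75,90,100,100,100,100,100,100])

```text
clock: 7.17
ee_pos: [0.6161, -0.219, 0.1231]
eef_rot: [-0.064, 0.998, -0.003, 0.004]
force: [-0.0, 0.3, 1.5]
opening: 0.0856
finger_force: 0.0
```

Emit:
arm_command(travel=[[-0.4,1,0],[-0.4,1,0],[-0.4,1,0],[-0.4,1,0],[-0.4,1,0],[-0.4,1,0],[-0.4,1,0],[-0.4,1,0]], dr=[[0,0,-0.8],[0,0,0],[0,0,0],[0,0,0],[0,0,0],[0,0,0],[0,0,0],[0,0,0]], claw=[100,100,100,100,100,100,100,100])

```text
clock: 7.83
ee_pos: [0.5321, -0.0133, 0.1179]
eef_rot: [-0.026, 1.0, -0.0, 0.001]
force: [1.0, 0.6, -0.4]
opening: 0.0853
finger_force: 0.0
```

Emit:
arm_command(travel=[[-0.4,1,0],[-0.4,1,0],[-0.4,1,0],[-0.4,1,0],[-0.4,1,0],[0,0,0],[0,0,0]], dr=[[0,0,0],[0,0,0],[0,0,0],[0,0,0],[0,0,0],[0,0,0],[0,0,0]], claw=[100,100,100,100,100,100,100])

```text
clock: 8.42
ee_pos: [0.4824, 0.1117, 0.1177]
eef_rot: [-0.027, 1.0, -0.0, 0.001]
force: [0.8, -0.4, 0.8]
opening: 0.0853
finger_force: 0.0
```

```bash
cat >> h.py <<'E'
def top_face(n,im,p,z,frac=.78):
    f=cv2.resize(im,None,fx=4,fy=4,interpolation=cv2.INTER_CUBIC).astype(float); m=red(im)
    u=(proj(n,(*p,z))+.5)*4-.5; w=np.zeros(m.shape,bool); y,x=int(u[1]),int(u[0]); w[y-65:y+65,x-65:x+65]=1
    hi=np.percentile(f[...,0][m&w],85); b,s,c=max(blobs(m&w&(f[...,0]>frac*hi),50),key=lambda t:t[1][4])
    cs,_=cv2.findContours(b.astype(np.uint8),cv2.RETR_EXTERNAL,cv2.CHAIN_APPROX_NONE); k=max(cs,key=cv2.contourArea)[:,0]
    W=np.array([pt(n,up(a),z)[:2] for a in k]).astype(np.float32)*1000
    r=cv2.minAreaRect(W); e,rr=cv2.minEnclosingCircle(W); M=cv2.moments(W.reshape(-1,1,2)); cen=(M["m10"]/M["m00"],M["m01"]/M["m00"])
    print(n,"rect",np.round(r[0],1),np.round(r[1],1),round(r[2],1),"moment",np.round(cen,1),"circ",np.round(e,1),round(rr,1))
def tile(n,im):
    hsv=cv2.cvtColor(cv2.resize(im,None,fx=4,fy=4,interpolation=cv2.INTER_CUBIC),cv2.COLOR_RGB2HSV)
    m=(hsv[...,2]<75)&(hsv[...,1]<90); u0=proj(n,(.625,-.239,.01))
    for b,s,c in blobs(m,4000):
        if np.linalg.norm(up(c)-u0)<12:
            cs,_=cv2.findContours(b.astype(np.uint8),cv2.RETR_EXTERNAL,cv2.CHAIN_APPROX_NONE); k=cv2.convexHull(max(cs,key=cv2.contourArea))
            q=cv2.approxPolyDP(k,.04*cv2.arcLength(k,True),True)[:,0]; P=np.array([pt(n,up(x),.01)[:2] for x in q]); print(n,"tile",P.round(4).tolist(),P.mean(0).round(4))
E
python3 - <<'E'
from h import *
out=[]
for n in("top","scene"):
    im=imaging.capture(n); np.save(f"pics/{n}1.npy",im); top_face(n,im,(.625,-.239),.048); tile(n,im)
    u=proj(n,(.625,-.239,.02)).astype(int); out.append(cv2.resize(im[u[1]-35:u[1]+35,u[0]-35:u[0]+35,::-1],(400,400),interpolation=cv2.INTER_CUBIC))
cv2.imwrite("pics/c1.png",np.hstack(out)); print(readout.read_state()["ee_pos"])
E
```

```text
top rect [ 623.7 -240.8] [59.2 59.1] 12.1 moment [ 623.8 -240.8] circ [ 623.8 -241. ] 39.4
top tile [[0.6794, -0.2747], [0.587, -0.2936], [0.5682, -0.2003], [0.6594, -0.1809]] [ 0.6235 -0.2374]
scene rect [ 630.7 -267.6] [41.3  4.5] 11.3 moment [ 627.6 -269.2] circ [ 630.9 -268.6] 20.7
scene tile [[0.5679, -0.2018], [0.6636, -0.1821], [0.6834, -0.2784], [0.5881, -0.2971]] [ 0.6257 -0.2399]
[0.48308398 0.11026488 0.1175649 ]
```

View pics/c1.png

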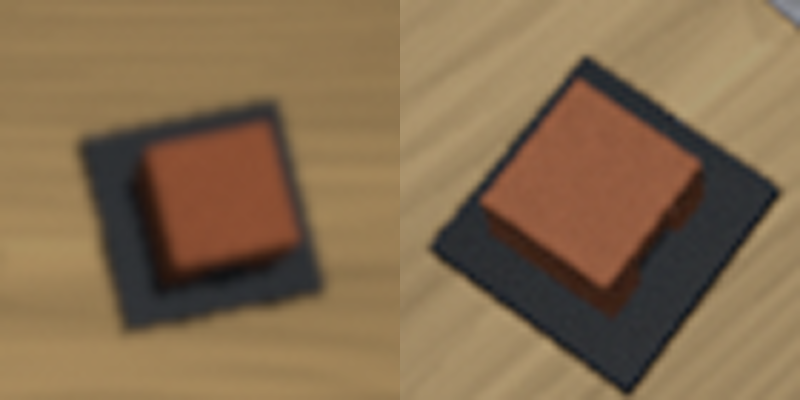

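Run:
```python
from h import *
im=np.load("pics/scene1.npy")
for fr in(.6,.7,.72,.75):
    top_face("scene",im,(.625,-.239),.048,fr)
f=cv2.resize(im,None,fx=4,fy=4,interpolation=cv2.INTER_CUBIC).astype(float)
u=proj("scene",(.625,-.239,.048))*4; print(f[int(u[1]),int(u[0])])
```

```text
scene rect [ 650.9 -232. ] [ 8.8 52.6] 20.6 moment [ 650.2 -231. ] circ [ 647.4 -233.3] 26.3
scene rect [ 650.7 -232.1] [ 8.3 52.6] 20.6 moment [ 649.5 -229.9] circ [ 647.4 -233.3] 26.3
scene rect [ 630.9 -268.9] [41.1  4.9] 8.0 moment [ 627.7 -269.4] circ [ 630.9 -268.6] 20.7
scene rect [ 630.9 -268.7] [41.1  4.6] 8.0 moment [ 627.8 -269.3] circ [ 630.9 -268.6] 20.7
[148.  92.  64.]
```

```bash
sed -i 's/1\.62\*f/1.48*f/' h.py
python3 - <<'E'
from h import *
for n in("scene","top"):
    im=np.load(f"pics/{n}1.npy")
    for fr in(.75,.82): top_face(n,im,(.625,-.239),.048,fr)
for n in("scene","top"):
    im=np.load(f"pics/{n}1.npy"); top_face(n,im,(.449,.255),.026,.8);top_face(n,im,(.626,-.022),.034,.8)
E
```

```text
scene rect [ 623.  -240.8] [60.4 60.3] 12.3 moment [ 623.1 -240.2] circ [ 622.6 -239.9] 38.4
scene rect [ 622.9 -240.9] [59.8 59.6] 12.0 moment [ 623.1 -240.2] circ [ 622.6 -239.8] 38.3
top rect [ 623.8 -240.9] [59.9 59.8] 12.0 moment [ 623.8 -240.8] circ [ 623.7 -241.1] 39.7
top rect [ 623.8 -240.8] [58.3 58.3] 11.9 moment [ 623.8 -240.8] circ [ 623.8 -241. ] 38.8
scene rect [449.4 255.8] [55.3 54.7] 47.0 moment [449.8 255.6] circ [449.7 255.6] 30.5
scene rect [627.2 -22.9] [52.5 53. ] 8.8 moment [627.2 -22.9] circ [627. -23.] 27.0
top rect [450.1 272. ] [ 9.  88.4] 88.5 moment [449.6 271.9] circ [450.1 272.5] 44.4Traceback (most recent call last):
  File "<stdin>", line 6, in <module>
  File "h.py", line 25, in top_face
    W=np.array([pt(n,up(a),z)[:2] for a in k]).astype(np.float32)*1000
                ~~^^^^^^^^^^^
  File "h.py", line 7, in pt
    o,d=ray(n,uv); return o+d*(z-o[2])/d[2]
        ~~~^^^^^^
  File "h.py", line 4, in ray
    p=imaging.camera_params(n);K=np.array(p["intrinsics"]);T=np.array(p["extrinsics"]);R,t=T[:3,:3],T[:3,3]
ValueError: time passes only in moves, steps and waits
```

Run:
```python
import h; from h import *
P={n:imaging.camera_params(n) for n in("top","scene")}; h.imaging=type("I",(),{"camera_params":staticmethod(lambda n:P[n])})
for n in("top","scene"):
    im=np.load(f"pics/{n}0.npy"); f=cv2.resize(im,None,fx=4,fy=4,interpolation=cv2.INTER_CUBIC).astype(float)[...,0]
    u=((h.proj(n,(.625,-.239,.01))+.5)*4).astype(int)
    for th in(60,80,95,110):
        b=[x for x in blobs(f<th,3000) if x[0][u[1],u[0]]][0][0]
        cs,_=cv2.findContours(b.astype(np.uint8),cv2.RETR_EXTERNAL,cv2.CHAIN_APPROX_NONE); k=max(cs,key=cv2.contourArea)[:,0]
        W=np.array([h.pt(n,up(a),.01)[:2] for a in k]).astype(np.float32)*1000; r=cv2.minAreaRect(W); print(n,th,np.round(r[0],1),np.round(r[1],1),round(r[2],1))
    # brightness profile across tile along tile x and y
    c,s=np.cos(.21),np.sin(.21)
    for d in((c,s),(-s,c)):
        print([int(f[tuple(((h.proj(n,(.625+d[0]*t,-.239+d[1]*t,.01))+.5)*4).astype(int)[::-1])]) for t in np.r_[-.062:-.040:.002,.040:.062:.002]])
```

```text
top 60 [ 623.  -237.4] [98.5 98. ] 11.6
top 80 [ 623.3 -237.3] [101.9 101.5] 11.4
top 95 [ 623.4 -237.5] [104.7 104.1] 11.5
top 110 [ 623.7 -237.9] [108.2 107.5] 11.5
[127, 125, 125, 121, 113, 90, 69, 49, 40, 38, 39, 36, 36, 39, 50, 65, 88, 109, 118, 123, 124, 124]
[132, 131, 131, 130, 125, 117, 102, 76, 54, 41, 38, 38, 40, 40, 38, 43, 60, 87, 107, 127, 136, 140]
scene 60 [ 626.  -239.6] [99.8 99.2] 11.4
scene 80 [ 625.7 -239.6] [101.1 100.4] 11.5
scene 95 [ 625.8 -239.6] [101.9 101.2] 11.5
scene 110 [ 625.8 -239.6] [102.8 102.2] 11.5
[155, 154, 151, 147, 149, 145, 97, 47, 32, 37, 37, 42, 44, 45, 48, 30, 35, 111, 142, 153, 151, 147]
[154, 156, 156, 158, 160, 134, 76, 27, 42, 43, 42, 40, 41, 41, 34, 50, 124, 170, 167, 165, 166, 165]
```

The chamber sits square on the tile (12.0° against 11.5°), but both views agree it is about (-1, -2) mm off the tile centre. I'll go back, regrip and shift it while that's easy.

Emit:
arm_command(travel=[[0.4,-1,0],[0.4,-1,0],[0.4,-1,0],[0.4,-1,0],[0.4,-1,0],[0.4,-1,0],[0.4,-1,0],[0.4,-1,0]], dr=[[0,0,0.75],[0,0,0.75],[0,0,0],[0,0,0],[0,0,0],[0,0,0],[0,0,0],[0,0,0]], claw=[100,100,100,100,100,100,100,100])

```text
clock: 9.18
ee_pos: [0.5629, -0.0924, 0.117]
eef_rot: [-0.099, 0.995, -0.0, 0.0]
force: [1.2, -0.2, -0.5]
opening: 0.0855
finger_force: 0.0
```

Emit:
arm_command(travel=[[0.4,-1,0],[0.4,-1,0],[0.4,-1,0],[0.4,-1,0],[0.4,-1,0],[0.4,-1,0],[0,0,0],[0,0,0]], dr=[[0,0,0],[0,0,0],[0,0,0],[0,0,0],[0,0,0],[0,0,0],[0,0,0],[0,0,0]], claw=[100,100,100,100,100,100,100,100])

```text
clock: 9.85
ee_pos: [0.6221, -0.2423, 0.1165]
eef_rot: [-0.098, 0.995, -0.0, -0.0]
force: [0.6, 0.1, -0.3]
opening: 0.0851
finger_force: 0.0
```

Emit:
arm_command(travel=[[0,0,-1],[0,0,-1],[0,0,-1],[0,0,-0.6],[0,0,-0.3],[0,0,0],[0,0,0]], dr=[[0,0,0],[0,0,0],[0,0,0],[0,0,0],[0,0,0],[0,0,0],[0,0,0]], claw=[100,100,100,100,100,100,100])

```text
clock: 10.43
ee_pos: [0.6227, -0.2393, 0.0199]
eef_rot: [-0.101, 0.995, -0.0, 0.0]
force: [-0.5, -0.4, 0.1]
opening: 0.0856
finger_force: 0.0
```

Emit:
arm_command(travel=[[0,0,0],[0,0,0],[0,0,0],[0,0,0],[0,0,0],[0,0,0.16],[0,0,0.04],[0,0,0]], dr=[[0,0,0],[0,0,0],[0,0,0],[0,0,0],[0,0,0],[0,0,0],[0,0,0],[0,0,0]], claw=[80,70,64,60,60,60,60,60])

```text
clock: 11.1
ee_pos: [0.6225, -0.2393, 0.0245]
eef_rot: [-0.1, 0.995, -0.0, 0.0]
force: [0.0, -0.3, -1.7]
opening: 0.059
finger_force: 44.1
```

Emit:
arm_command(travel=[[0.05,0.09,0],[0,0,0],[0,0,-0.08],[0,0,-0.07],[0,0,0],[0,0,0]], dr=[[0,0,0],[0,0,0],[0,0,0],[0,0,0],[0,0,0],[0,0,0]], claw=[60,60,60,60,60,60])

```text
clock: 11.6
ee_pos: [0.6238, -0.2369, 0.0216]
eef_rot: [-0.1, 0.995, 0.0, -0.0]
force: [-4.9, 2.6, 7.1]
opening: 0.0591
finger_force: 45.2
```

Run:
```python
from h import *
S=readout.read_state();q=S["eef_rot"]; print(S["ee_pos"],2*np.degrees(np.arctan2(q[1],q[0]))-90,S["opening"],S["force"],S["joint_positions"].round(4))
```

```text
[ 0.62376338 -0.23694248  0.02157613] 101.53482121495321 0.0590757303377661 [-4.87781703  2.55500585  7.0706694 ] [-0.4811  0.5312  1.5439  0.      1.0668 -2.2532]
```

Emit:
arm_command(travel=[[0,0,0],[0,0,0],[0,0,0],[0,0,0.6],[0,0,1],[0,0,1],[0,0,1],[-0.5,1,0]], dr=[[0,0,0],[0,0,0],[0,0,0],[0,0,0],[0,0,0],[0,0,0],[0,0,0],[0,0,-0.75]], claw=[75,90,100,100,100,100,100,100])

```text
clock: 12.27
ee_pos: [0.6164, -0.2175, 0.1191]
eef_rot: [-0.062, 0.998, -0.004, 0.006]
force: [1.3, -0.2, 1.2]
opening: 0.0855
finger_force: 0.0
```

Emit:
arm_command(travel=[[-0.4,1,0],[-0.4,1,0],[-0.4,1,0],[-0.4,1,0],[-0.4,1,0],[-0.4,1,0],[-0.4,1,0],[-0.4,1,0]], dr=[[0,0,-0.75],[0,0,0],[0,0,0],[0,0,0],[0,0,0],[0,0,0],[0,0,0],[0,0,0]], claw=[100,100,100,100,100,100,100,100])

```text
clock: 12.93
ee_pos: [0.5309, -0.011, 0.1117]
eef_rot: [-0.025, 1.0, -0.0, 0.001]
force: [0.3, 0.2, 0.8]
opening: 0.0856
finger_force: 0.0
```

Emit:
arm_command(travel=[[-0.4,1,0],[-0.4,1,0],[-0.4,1,0],[-0.4,1,0],[-0.4,1,0],[-0.4,1,0],[-0.4,1,0],[-0.4,1,0]], dr=[[0,0,0],[0,0,0],[0,0,0],[0,0,0],[0,0,0],[0,0,0],[0,0,0],[0,0,0]], claw=[100,100,100,100,100,100,100,100])

```text
clock: 13.6
ee_pos: [0.451, 0.1892, 0.1118]
eef_rot: [-0.026, 1.0, 0.0, 0.001]
force: [0.4, 0.0, -0.1]
opening: 0.0854
finger_force: 0.0
```

Emit:
arm_command(travel=[[-0.1,1,0],[0,1,0],[0,0.7,0],[0,0,0],[0,0,0]], dr=[[0,0,0],[0,0,0],[0,0,0],[0,0,0],[0,0,0]], claw=[100,100,100,100,100])

```text
clock: 14.02
ee_pos: [0.4488, 0.2561, 0.1114]
eef_rot: [-0.027, 1.0, 0.0, 0.0]
force: [0.1, -0.9, 0.3]
opening: 0.085
finger_force: 0.0
```

Run:
```python
from h import *
ims={n:imaging.capture(n) for n in("top","scene")}
S=readout.read_state();q=S["eef_rot"]; print(S["ee_pos"],2*np.degrees(np.arctan2(q[1],q[0]))-90)
import h
P={n:imaging.camera_params(n) for n in("top","scene")}; h.imaging=type("I",(),{"camera_params":staticmethod(lambda n:P[n])})
for n,im in ims.items(): np.save(f"pics/{n}2.npy",im); h.top_face(n,im,(.625,-.239),.048)
```

```text
[0.44877934 0.25484005 0.11090807] 92.93127435830763
top rect [ 623.8 -237.9] [59.3 59.1] 11.9 moment [ 623.9 -237.9] circ [ 623.7 -238.1] 39.3
scene rect [ 623. -238.] [60.1 59.9] 12.3 moment [ 623.2 -238.1] circ [ 623.6 -238.9] 38.4
```

Emit:
arm_command(travel=[[0,0.04,-1],[0,0,-1],[0,0,-1],[0,0,-0.8],[0,0,-0.4],[0,0,-0.1],[0,0,0],[0,0,0]], dr=[[0,0,0],[0,0,0],[0,0,0],[0,0,0],[0,0,0],[0,0,0],[0,0,0],[0,0,0]], claw=[100,100,100,100,100,100,100,100])

```text
clock: 14.78
ee_pos: [0.4498, 0.2564, 0.0042]
eef_rot: [-0.025, 1.0, 0.0, 0.001]
force: [1.1, -0.1, 0.2]
opening: 0.0858
finger_force: 0.0
```

Emit:
arm_command(travel=[[0,0,0],[0,0,0],[0,0,0],[0,0,0],[0,0,0],[0,0,0]], dr=[[0,0,0],[0,0,0],[0,0,0],[0,0,0],[0,0,0],[0,0,0]], claw=[80,74,68,64,60,60], newtons=30)

```text
clock: 15.28
ee_pos: [0.4499, 0.257, 0.0046]
eef_rot: [-0.026, 1.0, 0.0, 0.001]
force: [-1.1, -0.7, 7.0]
opening: 0.0596
finger_force: 32.8
```

Run:
```python
from h import *
s=imaging.capture("scene"); S=readout.read_state(); x=S["ee_pos"]; u=proj("scene",x); print(x,u)
o=np.maximum(u.astype(int)-[60,60],0); print(o)
cv2.imwrite("pics/g3.png",cv2.resize(s[o[1]:o[1]+100,o[0]:o[0]+120,::-1],(720,600),interpolation=cv2.INTER_CUBIC))
```

```text
[0.44992123 0.25700617 0.00461555] [301.91281486 138.29147755]
[241  78]
```

View pics/g3.png

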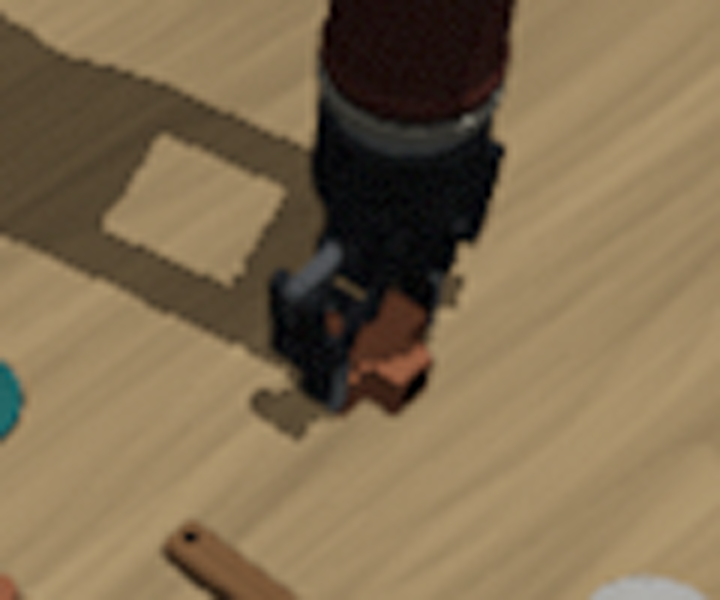

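Emit:
arm_command(travel=[[0,0,0.4],[0,0,1],[0,0,1],[0,0,1],[0.35,-1,0],[0.35,-1,0],[0.35,-1,0],[0.35,-1,0]], dr=[[0,0,0],[0,0,0],[0,0,0],[0,0,0],[0,0,0.75],[0,0,0.75],[0,0,0.05],[0,0,0]], claw=[60,60,60,60,60,60,60,60], newtons=40)

```text
clock: 16.0
ee_pos: [0.4837, 0.1556, 0.0889]
eef_rot: [-0.104, 0.995, -0.0, 0.0]
force: [0.7, 0.0, -1.9]
opening: 0.0592
finger_force: 46.0
```

Emit:
arm_command(travel=[[0.35,-1,0],[0.35,-1,0],[0.35,-1,0],[0.35,-1,0],[0.35,-1,0],[0.35,-1,0],[0.35,-1,0],[0.35,-1,0]], dr=[[0,0,0],[0,0,0],[0,0,0],[0,0,0],[0,0,0],[0,0,0],[0,0,0],[0,0,0]], claw=[60,60,60,60,60,60,60,60])

```text
clock: 16.67
ee_pos: [0.5536, -0.0447, 0.0885]
eef_rot: [-0.103, 0.995, 0.0, -0.0]
force: [-0.1, 0.7, -2.0]
opening: 0.0591
finger_force: 46.0
```

Emit:
arm_command(travel=[[0.35,-1,0],[0.35,-1,0],[0.35,-1,0],[0.35,-1,0],[0.35,-1,0],[0.35,-0.7,0],[0.2,-0.05,0],[0,0,0]], dr=[[0,0,0],[0,0,0],[0,0,0],[0,0,0],[0,0,0],[0,0,0],[0,0,0],[0,0,0]], claw=[60,60,60,60,60,60,60,60])

```text
clock: 17.33
ee_pos: [0.6117, -0.1883, 0.0884]
eef_rot: [-0.102, 0.995, -0.0, 0.0]
force: [-0.9, -0.5, -2.7]
opening: 0.0587
finger_force: 46.0
```

Emit:
arm_command(travel=[[0,0,0],[0,0,0]], dr=[[0,0,0],[0,0,0]], claw=[60,60])

```text
clock: 17.5
ee_pos: [0.6106, -0.186, 0.0878]
eef_rot: [-0.103, 0.995, 0.0, -0.001]
force: [-0.4, 0.1, -1.4]
opening: 0.0593
finger_force: 46.0
```

Emit:
arm_command(travel=[[0.2,-0.8,0],[0.2,-0.8,0],[0.1,-0.4,0],[0,0,0],[0,0,0],[0,0,0]], dr=[[0,0,0],[0,0,0],[0,0,0],[0,0,0],[0,0,0],[0,0,0]], claw=[60,60,60,60,60,60])

```text
clock: 18.0
ee_pos: [0.6232, -0.236, 0.0878]
eef_rot: [-0.103, 0.995, 0.001, -0.0]
force: [-0.5, -0.5, -1.0]
opening: 0.059
finger_force: 46.0
```

Emit:
arm_command(travel=[[0,0,-0.6],[0,0,-0.5],[0,0,-0.16],[0,0,0],[0,0,0]], dr=[[0,0,0],[0,0,0],[0,0,0],[0,0,0],[0,0,0]], claw=[60,60,60,60,60])

```text
clock: 18.42
ee_pos: [0.623, -0.2367, 0.0553]
eef_rot: [-0.103, 0.995, 0.001, -0.001]
force: [0.3, -1.0, -0.9]
opening: 0.0589
finger_force: 46.0
```

Run:
```python
from h import *
S=readout.read_state();q=S["eef_rot"]; print(S["ee_pos"],2*np.degrees(np.arctan2(q[1],q[0]))-90,S["opening"],S["force"])
```

```text
[ 0.6230449  -0.23669963  0.05527508] 101.83194055709049 0.05886739459361787 [ 0.26980616 -1.02103499 -0.924824  ]
```

Emit:
arm_command(travel=[[0.03,0,-0.07],[0,0,0],[0,0,-0.04],[0,0,0]], dr=[[0,0,0],[0,0,0],[0,0,0],[0,0,0]], claw=[60,60,60,60])

```text
clock: 18.75
ee_pos: [0.6244, -0.2373, 0.0537]
eef_rot: [-0.103, 0.995, -0.0, -0.0]
force: [-0.4, 1.0, -2.2]
opening: 0.059
finger_force: 46.0
```

Emit:
arm_command(travel=[[0,0,-0.03],[0,0,0],[0,0,-0.03],[0,0,0]], dr=[[0,0,0],[0,0,0],[0,0,0],[0,0,0]], claw=[60,60,60,60])

```text
clock: 19.08
ee_pos: [0.6245, -0.2374, 0.0528]
eef_rot: [-0.103, 0.995, -0.0, 0.0]
force: [-1.4, 0.6, 1.7]
opening: 0.0589
finger_force: 46.3
```

Emit:
arm_command(travel=[[0,0,0],[0,0,0],[0,0,0],[0,0,0.5],[0,0,1],[0,0,1],[0,0,1],[0,0.96,0]], dr=[[0,0,0],[0,0,0],[0,0,0],[0,0,0],[0,0,0],[0,0,0],[0,0,0],[0,0,0]], claw=[75,90,100,100,100,100,100,100])

```text
clock: 19.75
ee_pos: [0.628, -0.2185, 0.1481]
eef_rot: [-0.101, 0.995, -0.004, 0.005]
force: [0.4, 0.8, 0.9]
opening: 0.0852
finger_force: 0.0
```

Emit:
arm_command(travel=[[0,0.96,0],[0,0.96,0],[0,0.96,0],[0,0.96,0],[0,0.96,0],[0.08,0.96,0],[0,0.96,0],[0,0.96,0]], dr=[[0,0,0],[0,0,0],[0,0,0],[0,0,0],[0,0,0],[0,0,0],[0,0,0],[0,0,0]], claw=[100,100,100,100,100,100,100,100])

```text
clock: 20.42
ee_pos: [0.6268, -0.0202, 0.1411]
eef_rot: [-0.103, 0.995, -0.0, 0.001]
force: [-0.5, 0.3, 0.1]
opening: 0.0853
finger_force: 0.0
```

Emit:
arm_command(travel=[[0,0,0],[0,0,0],[0,0,0]], dr=[[0,0,0],[0,0,0],[0,0,0]], claw=[100,100,100])

```text
clock: 20.67
ee_pos: [0.6268, -0.0217, 0.1406]
eef_rot: [-0.103, 0.995, -0.0, 0.0]
force: [-0.3, -0.8, -0.3]
opening: 0.085
finger_force: 0.0
```

Run:
```python
from h import *
ims={n:imaging.capture(n) for n in("top","scene")}
S=readout.read_state();q=S["eef_rot"]; print(S["ee_pos"])
import h
P={n:imaging.camera_params(n) for n in("top","scene")}; h.imaging=type("I",(),{"camera_params":staticmethod(lambda n:P[n])})
out=[]
for n,im in ims.items():
    np.save(f"pics/{n}3.npy",im); h.top_face(n,im,(.625,-.239),.074,.85)
    u=h.proj(n,(.625,-.239,.04)).astype(int); out.append(cv2.resize(im[u[1]-35:u[1]+35,u[0]-35:u[0]+35,::-1],(400,400),interpolation=cv2.INTER_CUBIC))
cv2.imwrite("pics/c3.png",np.hstack(out))
```

```text
[ 0.62664674 -0.02240452  0.14024539]
top rect [ 620.3 -240.2] [64.2 58.6] 26.1 moment [ 623.9 -238.3] circ [ 617.1 -233.3] 37.0
scene rect [ 623.7 -238. ] [68.7 59.6] 48.7 moment [ 623.3 -238.7] circ [ 627.4 -241.9] 35.8
```

View pics/c3.png

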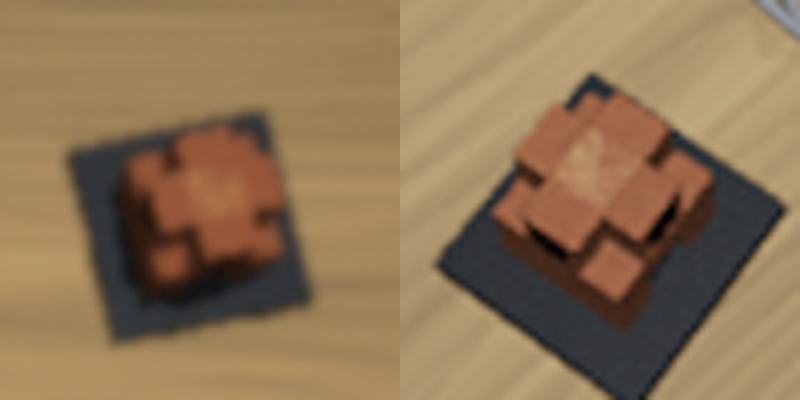

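The cross sits squarely on the chamber: light centre mark at crop (215,190) and (592,165), arms parallel to the tile. Now the drum.

Emit:
arm_command(travel=[[0,0.02,-1],[0,0,-1],[0,0,-1],[0,0,-1],[0,0,-0.8],[0,0,-0.4],[0,0,-0.14],[0,0,0]], dr=[[0,0,0],[0,0,0],[0,0,0],[0,0,0],[0,0,0],[0,0,0],[0,0,0],[0,0,0]], claw=[100,100,100,100,100,100,100,100])

```text
clock: 21.43
ee_pos: [0.6261, -0.0214, 0.0057]
eef_rot: [-0.102, 0.995, 0.0, -0.001]
force: [0.4, -0.5, -0.4]
opening: 0.0853
finger_force: 0.0
```

Emit:
arm_command(travel=[[0,0,0],[0,0,0],[0,0,0],[0,0,0],[0,0,0],[0,0,0],[0,0,0],[0,0,0]], dr=[[0,0,0],[0,0,0],[0,0,0],[0,0,0],[0,0,0],[0,0,0],[0,0,0],[0,0,0]], claw=[80,74,68,62,58,55,55,55], newtons=30)

```text
clock: 22.1
ee_pos: [0.6278, -0.021, 0.0081]
eef_rot: [-0.103, 0.995, -0.0, 0.001]
force: [-1.3, -0.0, 6.1]
opening: 0.0542
finger_force: 33.2
```

Run:
```python
from h import *
print(readout.read_state()["ee_pos"],readout.read_state()["force"])
```

```text
[ 0.6277903  -0.02095175  0.00808786] [-1.30589723 -0.04029468  6.06365199]
```

Emit:
arm_command(travel=[[0,0,0.4],[0,0,1],[0,0,1],[0,0,1],[0,0,0.4],[0,-0.96,0],[0,-0.96,0],[0,-0.96,0]], dr=[[0,0,0],[0,0,0],[0,0,0],[0,0,0],[0,0,0],[0,0,0],[0,0,0],[0,0,0]], claw=[55,55,55,55,55,55,55,55], newtons=40)

```text
clock: 22.77
ee_pos: [0.6262, -0.093, 0.1014]
eef_rot: [-0.104, 0.995, -0.0, -0.0]
force: [0.0, 0.0, -1.5]
opening: 0.0538
finger_force: 43.7
```

Emit:
arm_command(travel=[[0,-0.96,0],[0,-0.96,0],[0,-0.96,0],[0,-0.96,0],[0,-0.96,0],[-0.1,-0.96,0],[0,0,0],[0,0,0]], dr=[[0,0,0],[0,0,0],[0,0,0],[0,0,0],[0,0,0],[0,0,0],[0,0,0],[0,0,0]], claw=[55,55,55,55,55,55,55,55])

```text
clock: 23.43
ee_pos: [0.6232, -0.2379, 0.1006]
eef_rot: [-0.102, 0.995, 0.0, -0.0]
force: [0.1, -0.1, -1.4]
opening: 0.0538
finger_force: 43.7
```

Emit:
arm_command(travel=[[0,0,-0.5],[0,0,-0.2],[0,0,0],[0,0,0]], dr=[[0,0,0],[0,0,0],[0,0,0],[0,0,0]], claw=[55,55,55,55])

```text
clock: 23.77
ee_pos: [0.6236, -0.2353, 0.0826]
eef_rot: [-0.104, 0.995, 0.001, -0.001]
force: [0.4, -0.8, -0.8]
opening: 0.0541
finger_force: 43.9
```

Run:
```python
from h import *
s=imaging.capture("scene"); S=readout.read_state(); x=S["ee_pos"]; u=proj("scene",x).astype(int); print(x,S["force"],S["opening"])
cv2.imwrite("pics/g4.png",cv2.resize(s[u[1]-50:u[1]+50,u[0]-60:u[0]+60,::-1],(720,600),interpolation=cv2.INTER_CUBIC))
```

```text
[ 0.62355218 -0.23542518  0.08267853] [ 0.27076852  0.63587881 -1.43766393] 0.053729172117323684
```

View pics/g4.png

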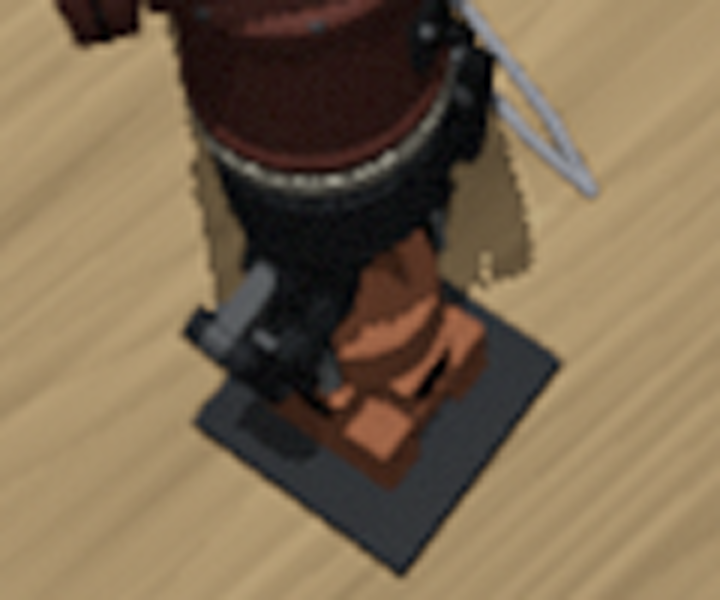

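Emit:
arm_command(travel=[[0.02,-0.03,-0.02],[0,0,0]], dr=[[0,0,0],[0,0,0]], claw=[55,55])

```text
clock: 23.98
ee_pos: [0.6243, -0.237, 0.0827]
eef_rot: [-0.103, 0.995, 0.0, -0.0]
force: [-0.3, 0.6, -1.7]
opening: 0.0537
finger_force: 43.9
```

Emit:
arm_command(travel=[[0,0,-0.03],[0,0,0]], dr=[[0,0,0],[0,0,0]], claw=[55,55])

```text
clock: 24.15
ee_pos: [0.6243, -0.2374, 0.0823]
eef_rot: [-0.103, 0.995, 0.0, -0.0]
force: [-0.0, 0.2, -1.4]
opening: 0.0539
finger_force: 43.9
```

Emit:
arm_command(travel=[[0,0,-0.02],[0,0,0]], dr=[[0,0,0],[0,0,0]], claw=[55,55])

```text
clock: 24.32
ee_pos: [0.6245, -0.2376, 0.0821]
eef_rot: [-0.103, 0.995, 0.0, 0.0]
force: [-0.4, 0.2, -1.2]
opening: 0.0539
finger_force: 43.9
```

Emit:
arm_command(travel=[[0,0,-0.03],[0,0,0]], dr=[[0,0,0],[0,0,0]], claw=[55,55])

```text
clock: 24.48
ee_pos: [0.6245, -0.2376, 0.0821]
eef_rot: [-0.103, 0.995, -0.0, 0.0]
force: [-2.2, 1.2, 4.1]
opening: 0.0541
finger_force: 44.4
```

Emit:
arm_command(travel=[[0,0,-0.03],[0,0,0]], dr=[[0,0,0],[0,0,0]], claw=[55,55])

```text
clock: 24.65
ee_pos: [0.6246, -0.2376, 0.082]
eef_rot: [-0.103, 0.995, -0.0, 0.0]
force: [-4.2, 2.5, 9.0]
opening: 0.0537
finger_force: 45.0
```

Emit:
arm_command(travel=[[0,0,0],[0,0,0],[0,0,0],[0,0,0.6],[0,0,1],[0,0,1],[0,0,0.8],[-0.62,0.93,0]], dr=[[0,0,0],[0,0,0],[0,0,0],[0,0,0],[0,0,0],[0,0,0],[0,0,0],[0,0,0]], claw=[70,85,100,100,100,100,100,100])

```text
clock: 25.32
ee_pos: [0.6135, -0.2191, 0.1731]
eef_rot: [-0.102, 0.995, -0.004, 0.005]
force: [1.1, 0.5, 1.5]
opening: 0.0851
finger_force: 0.0
```

Emit:
arm_command(travel=[[-0.62,0.93,0],[-0.62,0.93,0],[-0.62,0.93,0],[-0.62,0.93,0],[-0.62,0.93,0],[-0.62,0.93,0],[-0.62,0.93,0],[-0.62,0.93,0]], dr=[[0,0,0],[0,0,0],[0,0,0],[0,0,0],[0,0,0],[0,0,0],[0,0,0],[0,0,0]], claw=[100,80,60,50,45,45,45,45])

```text
clock: 25.98
ee_pos: [0.4844, -0.0275, 0.1666]
eef_rot: [-0.103, 0.995, -0.0, 0.001]
force: [0.1, 0.5, 0.3]
opening: 0.0385
finger_force: 0.0
```

Emit:
arm_command(travel=[[-0.62,0.93,0],[-0.62,0.93,0],[0,0,-1],[0,0,-1],[0,0,-1],[0,0,-0.4],[0,0,0],[0,0,0]], dr=[[0,0,0],[0,0,0],[0,0,0],[0,0,0],[0,0,0],[0,0,0],[0,0,0],[0,0,0]], claw=[45,45,45,45,45,45,45,45])

```text
clock: 26.65
ee_pos: [0.4542, 0.0181, 0.0812]
eef_rot: [-0.103, 0.995, 0.0, -0.0]
force: [1.6, 0.0, 0.7]
opening: 0.0389
finger_force: 0.0
```

Run:
```python
from h import *
ims={n:imaging.capture(n) for n in("top","scene")}
S=readout.read_state();x=S["ee_pos"]; print(x,S["opening"])
import h
P={n:imaging.camera_params(n) for n in("top","scene")}; h.imaging=type("I",(),{"camera_params":staticmethod(lambda n:P[n])})
out=[]
for n,im in ims.items():
    np.save(f"pics/{n}4.npy",im)
    try: h.top_face(n,im,(.625,-.239),.108,.85)
    except Exception as e: print(e)
    u=h.proj(n,(.625,-.239,.05)).astype(int); out.append(cv2.resize(im[u[1]-35:u[1]+35,u[0]-35:u[0]+35,::-1],(300,300),interpolation=cv2.INTER_CUBIC))
u=h.proj("scene",x).astype(int); print(u)
g=cv2.resize(ims["scene"][u[1]-40:u[1]+35,u[0]-30:u[0]+30,::-1],(480,600),interpolation=cv2.INTER_CUBIC)
cv2.imwrite("pics/c4.png",np.hstack([np.vstack(out),g]))
```

```text
[0.45543058 0.01786302 0.08232912] 0.03841542615422832
top rect [ 624.3 -238.4] [51.7 51. ] 89.6 moment [ 624.4 -238.6] circ [ 624.6 -239.3] 27.0
scene rect [ 624.2 -239.1] [52.2 52.9] 5.7 moment [ 624.2 -239. ] circ [ 624.1 -239. ] 26.9
[240 170]
```

View pics/c4.png

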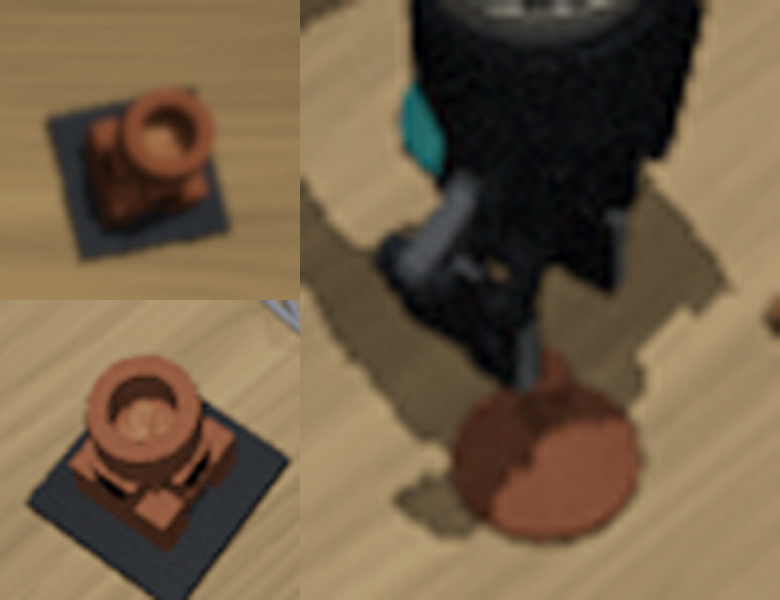

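Run:
```python
from h import *
x=np.array([.4546,.0180,.0815]); d=np.array([-.205,.979,0])
for dz in(0,-.005,-.01,-.015): print(dz,[proj("scene",x+s*d*r+[0,0,dz]).round(1).tolist() for s in(-1,1) for r in(.019,.026)])
```

```text
0 [[236.3, 175.3], [234.7, 177.2], [245.2, 165.2], [246.8, 163.4]]
-0.005 [[236.4, 176.5], [234.7, 178.4], [245.2, 166.4], [246.8, 164.5]]
-0.01 [[236.4, 177.6], [234.8, 179.5], [245.2, 167.5], [246.8, 165.7]]
-0.015 [[236.4, 178.8], [234.8, 180.7], [245.2, 168.7], [246.8, 166.9]]
```

Drum is centred (both views within 1 mm of the parts below), and the fingertips at crop (525,385) and (615,290) straddle the red roof's knob. Going down onto the knob.

Emit:
arm_command(travel=[[0,0,-0.8],[0,0,-0.6],[0,0,-0.3],[0,0,-0.16],[0,0,0]], dr=[[0,0,0],[0,0,0],[0,0,0],[0,0,0],[0,0,0]], claw=[45,45,45,45,45])

```text
clock: 27.17
ee_pos: [0.4541, 0.0181, 0.0342]
eef_rot: [-0.103, 0.995, 0.0, -0.0]
force: [0.4, 0.6, 0.5]
opening: 0.0383
finger_force: 0.0
```

Emit:
arm_command(travel=[[0,0,0],[0,0,0],[0,0,0],[0,0,0],[0,0,0],[0,0,0]], dr=[[0,0,0],[0,0,0],[0,0,0],[0,0,0],[0,0,0],[0,0,0]], claw=[36,30,25,20,14,14], newtons=30)

```text
clock: 27.67
ee_pos: [0.4546, 0.0182, 0.0348]
eef_rot: [-0.103, 0.995, -0.0, 0.001]
force: [-0.8, 0.2, 5.9]
opening: 0.0168
finger_force: 29.3
```

Emit:
arm_command(travel=[[0,0,0.4],[0,0,0.8],[0,0,0],[0,0,0]], dr=[[0,0,0],[0,0,0],[0,0,0],[0,0,0]], claw=[14,14,14,14], newtons=40)

```text
clock: 28.0
ee_pos: [0.455, 0.018, 0.0651]
eef_rot: [-0.103, 0.995, -0.0, 0.001]
force: [0.7, 0.5, -1.7]
opening: 0.0163
finger_force: 39.1
```

Emit:
arm_command(travel=[[0,0,1],[0,0,1],[0,0,1],[0,0,1],[0.62,-0.93,0],[0.62,-0.93,0],[0.62,-0.93,0],[0.62,-0.93,0]], dr=[[0,0,0],[0,0,0],[0,0,0],[0,0,0],[0,0,0],[0,0,0],[0,0,0],[0,0,0]], claw=[14,14,14,14,14,14,14,14])

```text
clock: 28.67
ee_pos: [0.516, -0.0756, 0.1631]
eef_rot: [-0.103, 0.995, 0.0, -0.0]
force: [0.0, 0.6, -0.8]
opening: 0.0164
finger_force: 39.4
```

Emit:
arm_command(travel=[[0.62,-0.93,0],[0.62,-0.93,0],[0.62,-0.93,0],[0.62,-0.93,0],[0.62,-0.93,0],[0.62,-0.93,0],[0.6,-0.93,0],[0,0,0]], dr=[[0,0,0],[0,0,0],[0,0,0],[0,0,0],[0,0,0],[0,0,0],[0,0,0],[0,0,0]], claw=[14,14,14,14,14,14,14,14])

```text
clock: 29.33
ee_pos: [0.6249, -0.2418, 0.162]
eef_rot: [-0.102, 0.995, -0.001, -0.0]
force: [-1.2, -0.3, -0.7]
opening: 0.0164
finger_force: 39.4
```

Emit:
arm_command(travel=[[0,0,0],[0,0,-0.5],[0,0,-0.2],[0,0,0],[0,0,0]], dr=[[0,0,0],[0,0,0],[0,0,0],[0,0,0],[0,0,0]], claw=[14,14,14,14,14])

```text
clock: 29.75
ee_pos: [0.6231, -0.2363, 0.1454]
eef_rot: [-0.103, 0.995, 0.001, -0.001]
force: [-0.4, -0.5, -1.0]
opening: 0.0163
finger_force: 39.4
```

Run:
```python
from h import *
s=imaging.capture("scene"); S=readout.read_state(); x=S["ee_pos"]; u=proj("scene",x-[0,0,.04]).astype(int); print(x,S["force"],S["opening"])
cv2.imwrite("pics/g5.png",cv2.resize(s[u[1]-50:u[1]+50,u[0]-60:u[0]+60,::-1],(720,600),interpolation=cv2.INTER_CUBIC))
```

```text
[ 0.62352    -0.23664812  0.14618933] [-0.94296298  0.07781065  0.02175861] 0.016714656290140486
```

View pics/g5.png

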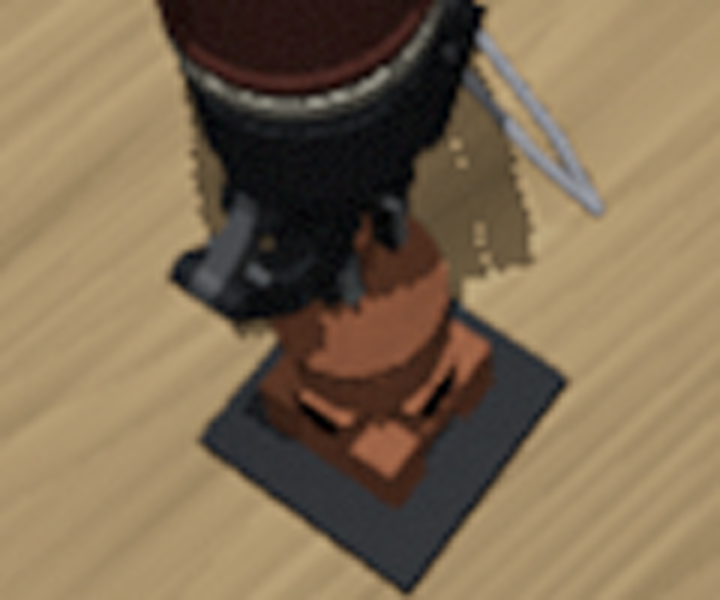

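The roof hangs level just over the drum (crop px 370,320), with the parts below undisturbed. Lowering in small steps.

Emit:
arm_command(travel=[[0.03,-0.02,-0.05],[0,0,0]], dr=[[0,0,0],[0,0,0]], claw=[14,14])

```text
clock: 29.97
ee_pos: [0.6249, -0.2379, 0.1457]
eef_rot: [-0.103, 0.995, -0.0, 0.0]
force: [0.1, -1.3, -1.4]
opening: 0.0168
finger_force: 39.4
```

Emit:
arm_command(travel=[[0,0,-0.04],[0,0,0]], dr=[[0,0,0],[0,0,0]], claw=[14,14])

```text
clock: 30.13
ee_pos: [0.6247, -0.238, 0.1444]
eef_rot: [-0.103, 0.995, -0.0, 0.0]
force: [-0.4, 0.5, -0.8]
opening: 0.0163
finger_force: 39.4
```

Emit:
arm_command(travel=[[0,0,-0.02],[0,0,0]], dr=[[0,0,0],[0,0,0]], claw=[14,14])

```text
clock: 30.3
ee_pos: [0.6247, -0.2381, 0.1438]
eef_rot: [-0.103, 0.995, -0.0, -0.0]
force: [0.0, 0.5, -1.3]
opening: 0.0164
finger_force: 39.4
```

Emit:
arm_command(travel=[[0,0,-0.03],[0,0,0]], dr=[[0,0,0],[0,0,0]], claw=[14,14])

```text
clock: 30.47
ee_pos: [0.6247, -0.2381, 0.143]
eef_rot: [-0.103, 0.995, -0.0, 0.0]
force: [0.0, -0.5, -1.5]
opening: 0.0168
finger_force: 39.4
```

Emit:
arm_command(travel=[[0,0,-0.02],[0,0,0]], dr=[[0,0,0],[0,0,0]], claw=[14,14])

```text
clock: 30.63
ee_pos: [0.6248, -0.2382, 0.143]
eef_rot: [-0.103, 0.995, -0.0, 0.0]
force: [-0.7, 0.4, 2.2]
opening: 0.0165
finger_force: 39.6
```

Emit:
arm_command(travel=[[0,0,0],[0,0,0],[0,0,0],[0,0,0],[0,0,0.5],[0,0,1],[0,0,1],[0,0,0.5]], dr=[[0,0,0],[0,0,0],[0,0,0],[0,0,0],[0,0,0],[0,0,0],[0,0,0],[0,0,0]], claw=[25,35,50,50,50,50,50,50])

```text
clock: 31.3
ee_pos: [0.6261, -0.2388, 0.2222]
eef_rot: [-0.103, 0.995, -0.001, 0.002]
force: [0.5, -0.5, 0.2]
opening: 0.0427
finger_force: 0.0
```

Emit:
arm_command(travel=[[-0.4,1,0],[-0.4,1,0],[-0.4,1,0],[-0.4,1,0],[-0.4,1,0],[-0.4,1,0],[-0.4,1,0],[0,0,0]], dr=[[0,0,0],[0,0,0],[0,0,0],[0,0,0],[0,0,0],[0,0,0],[0,0,0],[0,0,0]], claw=[50,50,50,50,50,50,50,50])

```text
clock: 31.97
ee_pos: [0.5533, -0.0591, 0.218]
eef_rot: [-0.104, 0.995, 0.001, -0.0]
force: [0.7, 0.7, -0.4]
opening: 0.0427
finger_force: 0.0
```

Run:
```python
from h import *
ims={n:imaging.capture(n) for n in("top","scene")}
S=readout.read_state(); print(S["clock"],S["ee_pos"],[proj(n,(.6245,-.2385,.164)).round(1).tolist() for n in ims],[proj(n,(.6245,-.2385,.108)).round(1).tolist() for n in ims])
cv2.imwrite("pics/f.png",np.vstack([cv2.resize(ims["scene"][130:340,100:380,::-1],(533,400),interpolation=cv2.INTER_CUBIC),
 cv2.copyMakeBorder(np.hstack([cv2.resize(im[v-25:v+25,u-33:u+33,::-1],(264,200),interpolation=cv2.INTER_CUBIC) for n,im in ims.items() for u,v in[proj(n,(.6245,-.2385,.08)).astype(int)]]),0,0,0,5,cv2.BORDER_CONSTANT)]))
```

```text
32.0667 [ 0.55476742 -0.06236341  0.21827233] [[365.8, 135.5], [202.9, 268.8]] [[361.2, 142.0], [205.2, 279.6]]
```

View pics/f.png

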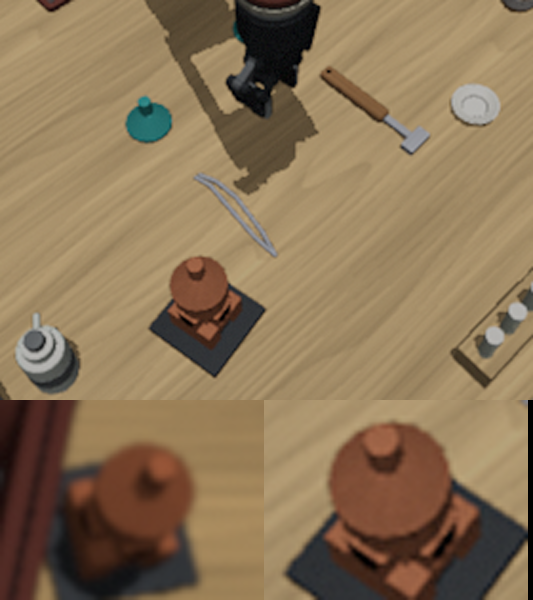

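The tower stands upright: the knob top is at about (203,269) in the scene view, where (202.9,268.8) was expected. Tweezers, scraper, dish and dispenser look undisturbed, and the gripper is clear. Handing in.

```bash
python3 -c "
from rig import ticket; print(ticket.finish_job())"
```

```text
the job is handed in; nothing more can be done
None
```

The shrimp house is built on the tile in the order asked (chamber, cross, drum, roof), upright and centred to about 1–2 mm in the camera views, with the bystanders untouched, and the job is handed in at about 32 s.

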